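# Load the polarimeter tube and shut the hood

### The job

Take the longer of the two sample tubes out of the rack, lay it on its side in the polarimeter's cradle so that both steel end caps rest in the V supports between the end stops, let go of it, and only then close the hood fully. The tube has glass windows: set it down softly, never let it drop, topple over or be pressed hard on the bench or the instrument, and leave the short tube and everything else on the bench where they are.

Things in the scene. Friction and masses are not known exactly. Their poses are not given: they have to be found in the camera images.
- cell: Tube to load: clear, 26 mm in diameter, with a steel cap 34 mm in diameter and 22 mm long at each end; 120 mm long, about 0.2 kg, both ends alike. Origin: centre of one end face; z runs along the tube. At the start it stands, origin down, in either rack hole, foot 10 mm above the bench, top 50 mm out of the rack. It can stand freely on the bench.
- cell_mid (a point): Middle of the sample tube to load, on its axis, 60 mm from either end.
- short_cell: The other, shorter tube, same diameters and caps, 86 mm long; stands in the other rack hole with its top 16 mm out of the rack. Leave it. Origin at its foot, z along it.
- rack: White rack block fixed to the bench, 60 (x) x 180 (y) x 80 mm high, origin at the centre of its underside. Two round holes 37 mm wide and 70 mm deep at y = -50 and +50 mm.
- polarimeter: White bench instrument, fixed; origin under its cradle at bench level, y along the cradle, -x the front. Its base covers x -95 to 115, y -170 to 170 mm, with a flat deck 60 mm above the bench. At each end of the deck a housing (|y| 118 to 170, x -75 to 95) 112 mm above the bench.
- cradle (a point): Where the middle of the lying tube belongs, 90 mm above the bench (30 above the deck); y runs along the tube, either way round. Two 90 degree V supports, |y| 42 to 58 mm, 48 wide in x, reach to 3 mm below this point; between them the deck is free for fingers. End stops, inner faces at |y| = 69 mm, reach to 4 mm below this point: the tube has 9 mm of play at each end.
- lid (a joint): Hood hinge angle, rad: 0 closed, about 1.55 standing upright and open (starts 1.45 to 1.62, stop at 1.7). Friction hinge: it stays where it is left and needs about 0.4 N m (some 3 to 5 N at its front edge) to turn, all the way down to 0. It does not latch.
- lid_hinge (a point): Middle of the hood's hinge line, at the deck's height, 80 mm behind the cradle (+x of the instrument). The line runs along the instrument's y. Orientation turns with the hood.
- lid_edge (a point): Middle of the hood's upper front edge; closed, it is 150 mm in front (-x) of the hinge line and 58 mm above it. The hood is a grey hollow cover, 150 (x) x 224 (y) x 58 mm high, walls 4 mm. Open, it stands swung up to the rear, hollow to the front; close it by pushing its flat top face from behind (+x) over to the front, then down.
- wash_bottle: Bystander: white plastic bottle, 64 mm in diameter, 150 mm tall; origin at its foot.
- beaker: Bystander: glass beaker, 70 mm wide, 90 mm tall; origin at its foot.
- jar: Bystander: amber jar with black cap, 60 mm wide, 90 mm tall; origin at its foot.
- meter: Bystander: flat white hand-held meter, 60 x 110 x 26 mm; origin under its centre.
- dish: Bystander: white ceramic dish, 90 mm wide, 25 mm tall; origin at its foot.
- funnel: Bystander: white funnel standing mouth down, 70 mm wide, 70 mm tall; origin at its foot.
There are look-alikes about, which are no part of the job. What is shaped like the cell but green or purple is not meant.

How it is judged:
By the outcome, as a careful person would: the job done as asked, in the order asked, and still so for the second after the job is handed in, with the robot touching nothing.
It also fails if it takes over 72 s, if anything falls off the work surface, if the arm or the gripper's body presses on something with over 40 N, if the wrist force passes 120 N, or if a joint passes its speed limit or range.

### The arm

A 6-joint arm with a two-finger parallel gripper is mounted at the origin on the work surface. World frame = base frame: x ahead of the robot, y to its left, z up, the work surface at z = 0. Lengths are in m, angles in rad, forces in N, time in s.
With the tool pointing down it reaches from about 0.35 to 0.725 m from the base axis. Payload 4.3 kg.
Tool frame: the origin (TCP) lies at the very end of the fingers, on their centre line; the grasp point (between the pads) lies 19 mm behind it; z points along the fingers, y is the line along which they close (so a half turn about z gives the same grasp; the last joint's range is limited). The gripper opens to 85 mm and grips with 20 to 120 N. Pads are 22 mm wide; open, the fingers measure 114 mm over their backs; the gripper's body (76 mm by 85 mm) begins 54 mm behind the grasp point. The pads swing forward as they close: fully open they stand 13 mm farther back than shut.
Start: joints at [-1.373, 0.377, 0.081, 1.274, 0, 1.46], TCP at [0.174, -0.548, 0.231] pointing down, gripper open.
Joint ranges: [-2.72, 2.72], [-0.84, 1.66], [-1.02, 1.22], [-1.77, 2.12], [-1.37, 1.28], [-3.14, 3.14]. Speed limits (rad/s): [2.57, 2.57, 3.14, 3.14, 3.14, 3.14].

### API

Orientations are given as [roll, pitch, yaw] about the fixed x, y, z axes, in that order (R = Rz(yaw) Ry(pitch) Rx(roll)).
In Python, from workcell import robot gives the robot as it stands.
- The arm moves only by the tool jog_arm, never from a script. Its argument "increments" is a list that holds one entry, the list of rows, each a list of 7 numbers: the turn, a rotation vector about the tool's x, y, z in rad, then the shift along the tool's x, y, z in cm, then the opening, from 0 (shut) to 1 (fully open). In form: [[[ax, ay, az, dx, dy, dz, jaw], ...]]. A call has 1 to 5 rows; each row is the pose to reach, as a shift and turn from the pose commanded when the call began, along the tool's axes at that moment; what a row does not reach only later rows make up. A row lasts 1/10 s, in which the tool goes at most 50 mm and 8.59 degrees, less where a joint would pass 70% of its speed; a pose out of reach is approached as far as the arm can. A call with a gripper value outside its range is refused whole. The fingers move at their own pace and stop on an object; "squeeze" is the grip in N (left out, the last holds). Time passes only in rows, so rows that repeat a pose let the fingers close. It gives the time, the measured TCP pose, the force, the opening and the grip force at its end, in the units of the state.
- robot.get_state(): the state, without advancing time (a new reading comes with each control period).
- robot.get_image(name): name is "scene" or "top" or "wrist"; returns a dict with "pixels" (400x640x3 uint8, red, green, blue), "fx", "fy", "cx", "cy" (pixels), "k1" (the pictures are not rectified: a ray, as slopes to the right and down, at radius r is drawn at 1 + k1 r^2 times it, then the intrinsics apply), "rvec" (rotation vector, rad) and "tvec" (3), from world to camera coordinates, as OpenCV has them. Camera axes: x right, y down, z forward; pixel columns grow to the right and rows downward; lengths in m; the calibration is good to about 2 mm. A picture is of the moment at which its call begins. There is no depth.
- robot.finish_job(): hands the job in; it is judged then, once.
The state is a dict: "clock": time; "joint_positions": joint angles; "joint_vel": joint speeds; "tau": joint torques, N m; "eef_pos": TCP position; "eef_rot": TCP orientation; "wrist_force": force on the tool from outside, world axes, zero at the start; "moment": the same for the moment, N m; "opening": opening from 0.0 (shut) to 1.0 (fully open); "gripper_force": force on a finger pad.
Only numpy, scipy, OpenCV 4.12 (cv2) and the standard library are available. Lean on these libraries where they do the work, as an engineer would, in place of code of your own. Each camera call takes 0.05 s, during which the arm holds its last target. There are 200 camera calls.

## Working session

There is one attempt and no reset: what is moved stays moved. The work goes in short steps, Python scripts to look and compute and a tool call to move; the robot and the scene stay as the last step left them, time stands still between calls to the robot, and variables do not carry over. Pictures are saved under pics/ and viewed, at most 14 in all, crops included, and the job is handed in when it is done.

Besides the shell and the picture viewer there is one more tool, called after "Call:" as name([rows], argument=value, ...), one row to a line, values as JSON. jog_arm: Moves the arm, as the interface text tells. Its arguments: {"type":"object","properties":{"increments":{"type":"array","items":{"type":"array","items":{"type":"array","items":{"type":"number"}}}},"squeeze":{"type":"number"}},"required":["increments"]}

```bash
ls; mkdir -p pics; cat > h.py <<'E'
import numpy as np,cv2
from scipy.spatial.transform import Rotation as R
from workcell import robot
def snap(n):
    im=robot.get_image(n); return im
def save(im,f,crop=None,s=1):
    p=cv2.cvtColor(np.asarray(im["pixels"],np.uint8),cv2.COLOR_RGB2BGR)
    if crop: p=p[crop[1]:crop[3],crop[0]:crop[2]]
    cv2.imwrite(f,cv2.resize(p,None,fx=s,fy=s))
def ray(im,u,v):
    K=np.array([[im["fx"],0,im["cx"]],[0,im["fy"],im["cy"]],[0,0,1.]])
    q=cv2.undistortPoints(np.array([[[u,v]]],float),K,np.array([im["k1"],0,0,0.]))[0,0]
    M=R.from_rotvec(np.ravel(im["rvec"])).as_matrix(); 
    return -M.T@np.ravel(im["tvec"]), M.T@np.array([q[0],q[1],1])
def onz(im,u,v,z):
    o,d=ray(im,u,v); return o+d*(z-o[2])/d[2]
def proj(im,P):
    K=np.array([[im["fx"],0,im["cx"]],[0,im["fy"],im["cy"]],[0,0,1.]])
    return cv2.projectPoints(np.array(P,float).reshape(-1,1,3),np.ravel(im["rvec"]),np.ravel(im["tvec"]),K,np.array([im["k1"],0,0,0.]))[0][:,0]
def tri(rays):
    A=0;b=0
    for o,d in rays:
        d=d/np.linalg.norm(d);Q=np.eye(3)-np.outer(d,d);A=A+Q;b=b+Q@o
    return np.linalg.solve(A,b)
E
python3 - <<'E'
from h import *
import pickle
for n in ("scene","top"):
    im=snap(n);pickle.dump(im,open(n+".pkl","wb"));save(im,f"pics/{n}0.png",s=1.25)
    print(n,-R.from_rotvec(np.ravel(im["rvec"])).as_matrix().T@np.ravel(im["tvec"]),im["fx"],im["k1"])
print(robot.get_state())
E
```

```text
pics
scene [0.8283393  1.04022668 1.07727967] 446.788844025512 -0.10071348127142182
top [0.48437291 0.00304087 1.35935025] 420.8937614328954 -0.061248328536602344
{'clock': 0.1, 'joint_positions': array([-1.37325631e+00,  3.78022981e-01,  7.97938851e-02,  1.27441445e+00,
        1.13856940e-05,  1.46051214e+00]), 'joint_vel': array([ 0.00084548, -0.00103536,  0.00436598,  0.00080761, -0.0006549 ,
       -0.00113184]), 'tau': array([ 9.93165922e-04, -4.64694929e+01,  2.70581281e+01,  1.19892097e-02,
       -1.19641081e-04,  8.05444778e-07]), 'eef_pos': array([ 0.17412028, -0.54739488,  0.23044881]), 'eef_rot': array([-3.13975791e+00, -2.14623037e-04,  3.07823993e-01]), 'wrist_force': array([0.42547487, 0.13025908, 0.47304003]), 'moment': array([-0.00249305, -0.02332817,  0.00896756]), 'gripper_force': 0.0, 'opening': 1.0022714895073748}
```

View pics/scene0.png

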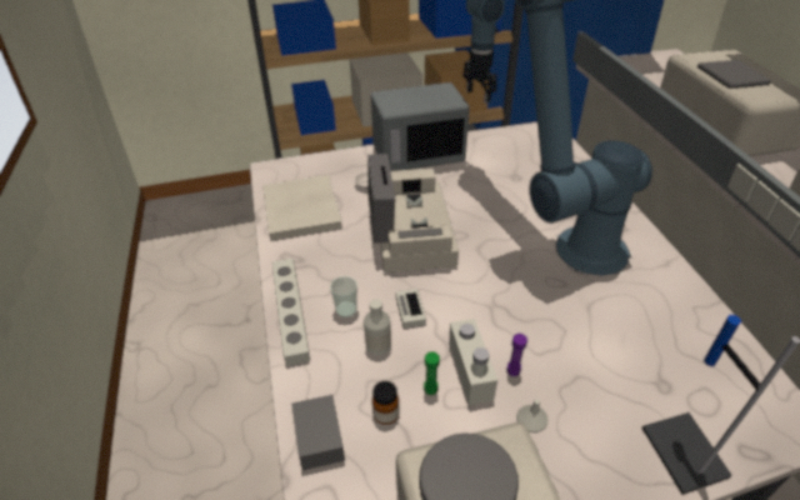

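View pics/top0.png

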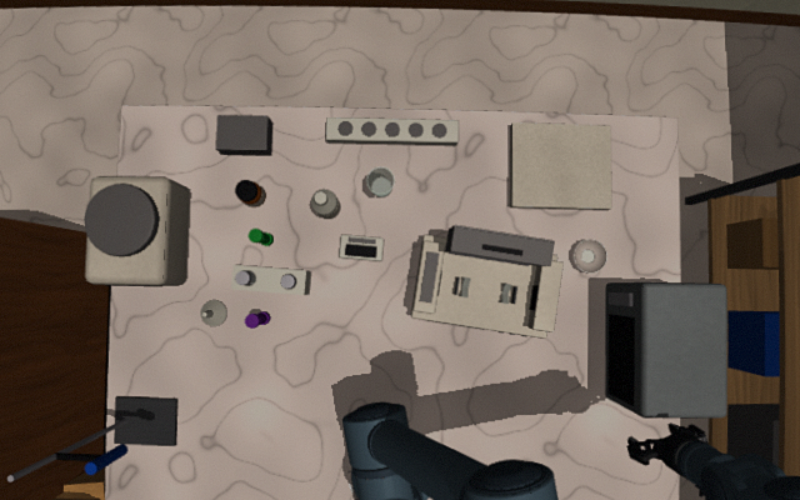

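The scene view shows the rack with two caps near (466,330) and (480,357). The top view shows them at (243,277) and (288,281), and the polarimeter around (487,285) with its hood standing open at the rear. I'll zoom in on both.

```bash
python3 - <<'E'
from h import *
import pickle
t=pickle.load(open("top.pkl","rb"));s=pickle.load(open("scene.pkl","rb"))
def c(im,x,y,w,h):
    p=cv2.cvtColor(im["pixels"],cv2.COLOR_RGB2BGR)[y:y+h,x:x+w]; return cv2.resize(p,(400,300),interpolation=cv2.INTER_CUBIC)
g=np.vstack([np.hstack([c(t,170,190,100,75),c(t,320,170,140,105)]),np.hstack([c(s,340,245,100,75),c(s,280,115,120,90)])])
cv2.imwrite("pics/z.png",g)
E
```

```text
(no output)
```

View pics/z.png

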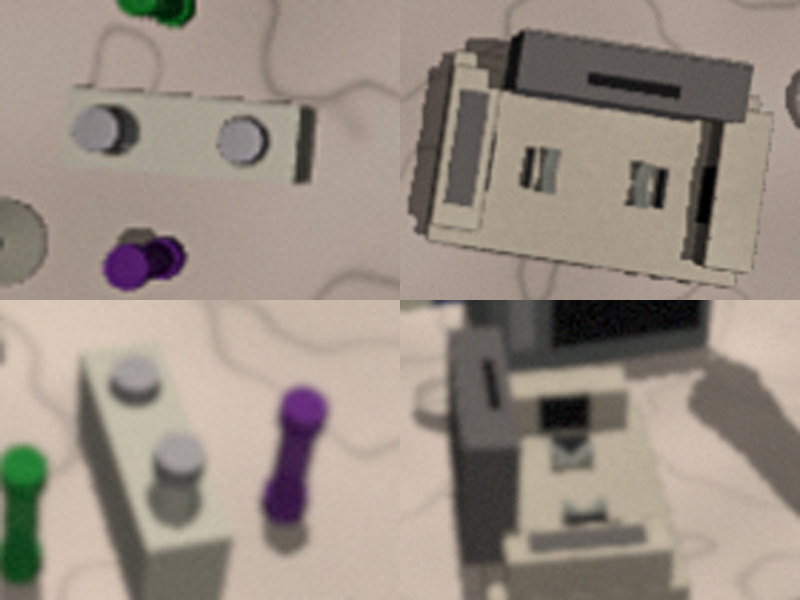

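In the crops, the long tube is the left one in the top view, near raw px (194,222.5); the scene view shows it clearly taller. The two V supports are at raw px (369,229.5) and (406.5,235), and the hood stands behind them at row ~190.

```bash
python3 - <<'E'
from h import *
import pickle
t=pickle.load(open("top.pkl","rb"));s=pickle.load(open("scene.pkl","rb"))
hsv=cv2.cvtColor(t["pixels"],cv2.COLOR_RGB2HSV).astype(int)
p=t["pixels"].astype(int)
# caps: bluish grey vs whitish rack
m=((p[...,2]-p[...,0])>3).astype(np.uint8); m=m*(p.sum(2)>240).astype(np.uint8)
n,l,st,c=cv2.connectedComponentsWithStats(m)
for i in range(1,n):
    if 20<st[i,4]<400 and 150<c[i][0]<450 and 150<c[i][1]<280: print(st[i],c[i])
print("long",onz(t,194,222.5,.13),onz(s,340+178/4,245+150/4,.13))
print("short",onz(t,170+242/4,190+140/4,.096),onz(s,340+134/4,245+75/4,.096))
f=lambda x,y:(320+(x-400)/2.857,170+y/2.857)
print("V",onz(t,*f(540,170),.075),onz(t,*f(647,185),.075))
for q in [(430,240),(737,285),]: print("front corner",onz(t,*f(*q),.06))
for q in [(458,52),(434,228),(478,232),(490,70),(773,112),(750,270)]: print("hous",onz(t,*f(*q),.112))
E
```

```text
long [0.49127649 0.36093449 0.13      ] [0.49309095 0.36378684 0.13      ]
short [0.48627551 0.26032511 0.096     ] [0.48806707 0.2676655  0.096     ]
V [ 0.48090445 -0.15821862  0.075     ] [ 0.46694892 -0.27336851  0.075     ]
front corner [ 0.40338674 -0.04253741  0.06      ]
front corner [ 0.36031995 -0.37598194  0.06      ]
hous [ 0.60211679 -0.0663608   0.112     ]
hous [ 0.41906434 -0.04462251  0.112     ]
hous [ 0.41577104 -0.09021414  0.112     ]
hous [ 0.58398762 -0.100017    0.112     ]
hous [ 0.54599954 -0.39782172  0.112     ]
hous [ 0.3809984  -0.37436859  0.112     ]
```

Call:
jog_arm([
  [[0,0,-0.14,4,-2.7,-1.2,1],[0,0,-0.28,8,-5.4,-2.4,1],[0,0,-0.42,12,-8.1,-3.6,1],[0,0,-0.56,16,-10.8,-4.8,1],[0,0,-0.7,20,-13.5,-6,1]],
], squeeze=50)

```text
clock: 0.6
eef_pos: [0.3245, -0.3569, 0.2914]
eef_rot: [-3.141, -0.0, 1.013]
wrist_force: [1.4, -0.3, -0.3]
opening: 0.999
gripper_force: 0.0
```

```bash
cat >> h.py <<'E'
def plan(pos,rpy,cmd=None):
    s=robot.get_state(); p,r=(s["eef_pos"],s["eef_rot"]) if cmd is None else cmd
    A=R.from_euler("xyz",r);B=R.from_euler("xyz",rpy)
    print("rot",(A.inv()*B).as_rotvec().round(3),"shift cm",(A.inv().apply(np.array(pos)-p)*100).round(2),"n>=",round(max(np.linalg.norm((A.inv()*B).as_rotvec())/.1499,np.linalg.norm(np.array(pos)-p)/.05),1))
E
python3 - <<'E'
from h import *
import pickle
s=robot.get_state();print(s["clock"],s["eef_pos"],s["eef_rot"],s["joint_positions"])
plan([.42,.05,.32],[np.pi,0,1.57]); plan([.491,.362,.25],[np.pi,0,1.57])
t=pickle.load(open("top.pkl","rb"));c=pickle.load(open("scene.pkl","rb"))
for nm,lo,hi in(("purple",(130,100,25),(160,255,255)),("green",(45,100,25),(80,255,255))):
    for im in(t,c):
        m=cv2.inRange(cv2.cvtColor(im["pixels"],cv2.COLOR_RGB2HSV),lo,hi)
        n,l,st,ce=cv2.connectedComponentsWithStats(m);i=1+st[1:,4].argmax();print(nm,st[i],ce[i],onz(im,*ce[i],.05))
E
```

```text
0.6 [ 0.32453241 -0.35688216  0.29141244] [-3.14104643e+00 -3.32800982e-04  1.01299562e+00] [-9.64500287e-01  1.78135199e-01 -3.35616753e-02  1.35973277e+00
  8.95797760e-05  1.16409662e+00]
rot [-0.    -0.    -0.557] shift cm [ 39.58 -13.44  -2.84] n>= 8.4
rot [-0.    -0.    -0.557] shift cm [ 69.8  -23.93   4.18] n>= 14.8
purple [196 250  20  13 180] [205.25       255.31111111] [0.39071817 0.34567762 0.05      ]
purple [407 268  14  32 240] [413.1625     282.99166667] [0.38555572 0.33028879 0.05      ]
green [199 183  20  13 170] [208.04705882 189.42352941] [0.59597202 0.3436661  0.05      ]
green [340 282  11  33 261] [344.78544061 297.47509579] [0.59031342 0.32727696 0.05      ]
```

Call:
jog_arm([
  [[0,0,-0.112,4.7,-1.6,-0.2,1],[0,0,-0.224,9.4,-3.2,-0.4,1],[0,0,-0.336,14.1,-4.8,-0.6,1],[0,0,-0.448,18.8,-6.4,-0.8,1],[0,0,-0.557,23.5,-8,-1,1]],
])

```text
clock: 1.1
eef_pos: [0.3815, -0.1153, 0.3012]
eef_rot: [-3.142, -0.0, 1.569]
wrist_force: [1.8, -0.6, -0.2]
opening: 1.001
gripper_force: 0.0
```

Call:
jog_arm([
  [[0,0,0,4.8,1.1,0,1],[0,0,0,9.6,2.2,0,1],[0,0,0,14.4,3.3,0,1],[0,0,0,19.2,4.4,0,1],[0,0,0,24,5.5,0,1]],
])

```text
clock: 1.6
eef_pos: [0.4379, 0.1244, 0.3011]
eef_rot: [-3.141, 0.0, 1.565]
wrist_force: [1.1, -1.1, 0.8]
opening: 1.003
gripper_force: 0.0
```

Call:
jog_arm([
  [[0,0,0,4.8,1.1,1,1],[0,0,0,9.6,2.2,2,1],[0,0,0,14.4,3.3,3.5,1],[0,0,0,19.2,4.4,5,1],[0,0,0,23.7,5.5,7,1]],
])

```text
clock: 2.1
eef_pos: [0.4938, 0.3578, 0.2323]
eef_rot: [3.141, -0.0, 1.565]
wrist_force: [0.9, 0.3, 0.9]
opening: 0.996
gripper_force: 0.0
```

```bash
python3 - <<'E'
from h import *
import pickle
s=robot.get_state();print(s["clock"],s["eef_pos"],s["eef_rot"],s["joint_positions"])
im=snap("wrist");pickle.dump(im,open("w1.pkl","wb"));save(im,"pics/w1.png",s=1.25)
print(proj(im,[[.491,.362,.13],[.487,.262,.096]])*1.25)
E
```

```text
2.1 [0.4938435  0.35782486 0.23226989] [ 3.14088277e+00 -1.57533075e-04  1.56546250e+00] [ 5.23157970e-01  4.50551159e-01  1.94378637e-01  1.31393134e+00
 -2.21906575e-04  2.09928810e+00]
[[395.60142331 243.12991446]
 [392.63101833 339.32716273]]
```

View pics/w1.png

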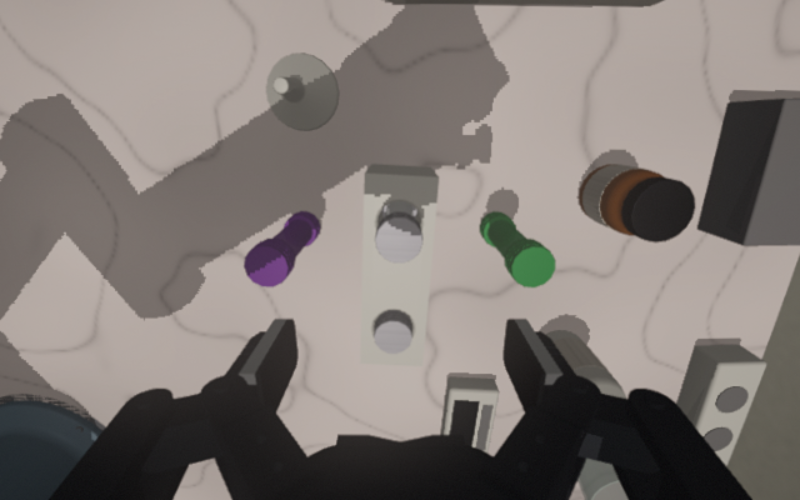

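The wrist view shows the long tube's cap at about (400,240) in the 1.25x picture and the short one's at (394,332). Purple and green look-alikes stand clear on either side of the rack.

```bash
python3 - <<'E'
from h import *
import pickle
im=pickle.load(open("w1.pkl","rb"))
g=cv2.cvtColor(im["pixels"],cv2.COLOR_RGB2GRAY); p=im["pixels"].astype(int)
for (u,v) in ((319,192),(314,265)): print(p[v,u],p[v,u+24])
m=((p[...,2]-p[...,0]>=0)&(p.sum(2)>330)).astype(np.uint8)
n,l,st,ce=cv2.connectedComponentsWithStats(m)
for i in range(1,n):
    if st[i,4]>300 and st[i,4]<3000: print(st[i],ce[i],onz(im,*ce[i],.13),onz(im,*ce[i],.096))
print(onz(im,319.5,191.5,.13), onz(im,315,265.5,.096))
plan([.492,.362,.101],[np.pi,0,1.565])
E
```

```text
[176 171 173] [184 180 171]
[162 157 158] [181 176 168]
[0.49368548 0.36475601 0.13      ] [0.48808021 0.26954198 0.096     ]
rot [-0.005 -0.002  0.005] shift cm [-0.15 -0.06 12.53] n>= 2.5
```

Call:
jog_arm([
  [[0,0,0.003,0.55,0,4,1],[0,0,0.005,0.55,0,8,1],[0,0,0.005,0.55,0,11.5,1],[0,0,0.005,0.55,0,13.8,1],[0,0,0.005,0.55,0,13.8,0.6]],
])

```text
clock: 2.65
eef_pos: [0.4902, 0.3588, 0.0903]
eef_rot: [-3.134, 0.005, 1.56]
wrist_force: [-0.9, 0.2, -0.7]
opening: 0.861
gripper_force: 0.0
```

Call:
jog_arm([
  [[0,0,0,0,0,0,0.5],[0,0,0,0,0,0,0.4],[0,0,0,0,0,0,0.3],[0,0,0,0,0,0,0.2],[0,0,0,0,0,0,0.2]],
])

```text
clock: 3.15
eef_pos: [0.4948, 0.3619, 0.097]
eef_rot: [3.139, -0.002, 1.56]
wrist_force: [-1.9, -0.1, 6.8]
opening: 0.388
gripper_force: 49.6
```

Call:
jog_arm([
  [[0,0,0,0,0,0,0.2],[0,0,0,0,0,-0.5,0.2],[0,0,0,0,0,-1.5,0.2]],
])

```text
clock: 3.45
eef_pos: [0.4934, 0.3607, 0.1095]
eef_rot: [-3.141, 0.001, 1.56]
wrist_force: [1.2, 0.5, -3.5]
opening: 0.383
gripper_force: 49.9
```

Call:
jog_arm([
  [[0,0,0,0,0,-2,0.2],[0,0,0,0,0,-5,0.2],[0,0,0,0,0,-8,0.2],[0,0,0,0,0,-11,0.2],[0,0,0,0,0,-12,0.2]],
])

```text
clock: 3.95
eef_pos: [0.4951, 0.3618, 0.2338]
eef_rot: [3.137, -0.003, 1.56]
wrist_force: [0.5, -0.1, -2.5]
opening: 0.388
gripper_force: 50.6
```

```bash
python3 - <<'E'
from h import *
s=robot.get_state();print(s["eef_pos"],s["eef_rot"],s["joint_positions"],s["wrist_force"])
E
```

```text
[0.49511935 0.36180031 0.233815  ] [ 3.13659871e+00 -2.77245639e-03  1.55978800e+00] [ 5.27739807e-01  4.52790458e-01  2.01814847e-01  1.31411172e+00
 -1.82480819e-04  2.10955086e+00] [ 0.5098221  -0.11645862 -2.49923958]
```

Call:
jog_arm([
  [[0,0,0,-2,-0.5,0,0.2],[0,0,0,-6.5,-1.4,0,0.2],[0,0,0,-11.5,-2.5,0,0.2],[0,0,0,-16.5,-3.5,0,0.2],[0,0,0,-21,-4.5,0,0.2]],
])

```text
clock: 4.45
eef_pos: [0.4451, 0.1497, 0.2289]
eef_rot: [-3.141, 0.001, 1.56]
wrist_force: [1.3, -0.2, -2.0]
opening: 0.385
gripper_force: 50.5
```

Call:
jog_arm([
  [[0,0,0,-2.5,-0.7,2,0.2],[0,0,0,-4,-0.9,5,0.2],[0,0,0,-4,-0.9,8,0.2],[0,0,0,-4,-0.9,10,0.2],[0,0,0,-4,-0.9,11,0.2]],
])

```text
clock: 4.95
eef_pos: [0.4346, 0.1111, 0.1173]
eef_rot: [-3.137, 0.001, 1.559]
wrist_force: [-0.4, -0.7, -3.1]
opening: 0.385
gripper_force: 50.4
```

```bash
python3 - <<'E'
from h import *
s=robot.get_state();print(s["eef_pos"],s["eef_rot"],s["joint_positions"],s["wrist_force"])
im=snap("scene");save(im,"pics/s1.png",(250,100,450,350),2.4)
t=snap("top");save(t,"pics/t1.png",(180,120,440,300),3)
E
```

```text
[0.43463759 0.11109685 0.11733169] [-3.13702171e+00  6.75421884e-04  1.55924489e+00] [ 1.08760591e-01  2.02861761e-01 -4.67242528e-01  9.05311005e-01
 -1.21920382e-04  1.69111018e+00] [-0.36682329 -0.70266941 -3.09906582]
```

View pics/s1.png

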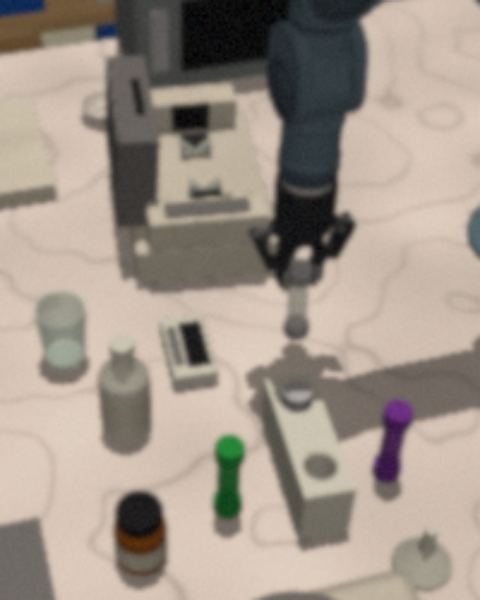

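The scene crop shows the long tube hanging vertically in the gripper, clear of everything; the long tube's rack hole is empty and the short tube is untouched.

```bash
python3 - <<'E'
from h import *
from scipy.optimize import least_squares,fsolve
D=[(.378,.0798,.174,-.5474,.2304),(.17813,-.03356,.32453,-.35688,.2914),(.45055,.19438,.49384,.35782,.23227),(.45279,.20181,.49512,.3618,.2338),(.20286,-.46724,.43464,.1111,.11733)]
D=np.array(D);r=np.hypot(D[:,2],D[:,3])
def f(p):
    r0,z0,L1,a,L2,b=p;q=D[:,0];w=D[:,0]-D[:,1]
    return np.r_[r0+L1*np.sin(q+a)+L2*np.cos(w+b)-r,z0+L1*np.cos(q+a)-L2*np.sin(w+b)-D[:,4]]
best=None
for a in(0,.2,-.2):
  for b in (0,.3,-.3):
    s=least_squares(lambda p:np.r_[f(p)*1e3,.01*p[0]/.1,.01*p[3]],[0,.1,.4,a,.35,b]);
    if best is None or s.cost<best.cost:best=s
print(best.x.round(3),f(best.x).round(4))
r0,z0,L1,a,L2,b=best.x
for al in (0,15,30,45):
  A=np.radians(al)
  for L3 in(.2,.25,.3):
    for rr in(.45,.5,.6,.65):   # tube radius; TCP 19mm beyond
      def g(x):
        R_=r0+L1*np.sin(x[0]+a)+L2*np.cos(x[0]-x[1]+b)+L3*np.cos(A); Z=z0+L3+L1*np.cos(x[0]+a)-L2*np.sin(x[0]-x[1]+b)-L3*np.sin(A)
        return [R_-rr-.019*np.cos(A),Z-.062+.019*np.sin(A)]
      x,_,ok,_=fsolve(g,[.3,-.3],full_output=1); print(al,L3,rr,ok,x.round(2),"j4",round(A-x[0]+x[1],2))
E
```

```text
[ 0.004 -0.189  0.5   -0.002  0.391 -0.18 ] [ 0.0013 -0.0002  0.0007 -0.0016 -0.0002  0.     -0.0001 -0.      0.
  0.    ]
0 0.2 0.45 1 [ 0.5  -1.18] j4 -1.68
0 0.2 0.5 1 [ 0.52 -1.06] j4 -1.57
0 0.2 0.6 1 [ 0.59 -0.8 ] j4 -1.39
0 0.2 0.65 1 [ 0.64 -0.67] j4 -1.3
0 0.25 0.45 1 [ 0.73 -1.33] j4 -2.06
0 0.25 0.5 1 [ 0.68 -1.19] j4 -1.88
0 0.25 0.6 1 [ 0.68 -0.94] j4 -1.62
0 0.25 0.65 1 [ 0.71 -0.81] j4 -1.52
0 0.3 0.45 1 [ 2.61 -2.05] j4 -4.66
0 0.3 0.5 1 [ 0.95 -1.31] j4 -2.26
0 0.3 0.6 1 [ 0.83 -1.06] j4 -1.89
0 0.3 0.65 1 [ 0.82 -0.93] j4 -1.75
15 0.2 0.45 1 [ 0.33 -1.14] j4 -1.21
15 0.2 0.5 1 [ 0.38 -1.01] j4 -1.14
15 0.2 0.6 1 [ 0.49 -0.76] j4 -0.99
15 0.2 0.65 1 [ 0.55 -0.63] j4 -0.92
15 0.25 0.45 1 [ 0.45 -1.28] j4 -1.47
15 0.25 0.5 1 [ 0.46 -1.16] j4 -1.36
15 0.25 0.6 1 [ 0.53 -0.91] j4 -1.17
15 0.25 0.65 1 [ 0.57 -0.78] j4 -1.09
15 0.3 0.45 1 [ 0.68 -1.43] j4 -1.86
15 0.3 0.5 1 [ 0.61 -1.3 ] j4 -1.65
15 0.3 0.6 1 [ 0.6  -1.04] j4 -1.38
15 0.3 0.65 1 [ 0.63 -0.91] j4 -1.28
30 0.2 0.45 1 [ 0.22 -1.05] j4 -0.75
30 0.2 0.5 1 [ 0.29 -0.93] j4 -0.7
30 0.2 0.6 1 [ 0.43 -0.68] j4 -0.59
30 0.2 0.65 1 [ 0.5  -0.55] j4 -0.53
30 0.25 0.45 1 [ 0.24 -1.18] j4 -0.9
30 0.25 0.5 1 [ 0.3  -1.06] j4 -0.84
30 0.25 0.6 1 [ 0.42 -0.81] j4 -0.71
30 0.25 0.65 1 [ 0.48 -0.69] j4 -0.65
30 0.3 0.45 1 [ 0.3  -1.31] j4 -1.08
30 0.3 0.5 1 [ 0.34 -1.19] j4 -1.0
30 0.3 0.6 1 [ 0.43 -0.94] j4 -0.85
30 0.3 0.65 1 [ 0.49 -0.81] j4 -0.78
45 0.2 0.45 1 [ 0.17 -0.94] j4 -0.33
45 0.2 0.5 1 [ 0.25 -0.82] j4 -0.29
45 0.2 0.6 1 [ 0.41 -0.58] j4 -0.2
45 0.2 0.65 1 [ 0.48 -0.44] j4 -0.14
45 0.25 0.45 1 [ 0.15 -1.04] j4 -0.4
45 0.25 0.5 1 [ 0.23 -0.92] j4 -0.37
45 0.25 0.6 1 [ 0.38 -0.68] j4 -0.27
45 0.25 0.65 1 [ 0.45 -0.55] j4 -0.22
45 0.3 0.45 1 [ 0.13 -1.13] j4 -0.48
45 0.3 0.5 1 [ 0.21 -1.02] j4 -0.45
45 0.3 0.6 1 [ 0.36 -0.78] j4 -0.35
45 0.3 0.65 1 [ 0.42 -0.66] j4 -0.3
```

Call:
jog_arm([
  [[0,0,0,-0.3,1.5,0,0.2],[0,0,0,-0.7,3.5,0,0.2],[0,0,0,-1,5.5,0.5,0.2],[0,0,0,-1.1,6,1.2,0.2],[0,0,0,-1.1,6,1.8,0.2]],
])

```text
clock: 5.55
eef_pos: [0.4979, 0.1, 0.102]
eef_rot: [3.14, -0.0, 1.56]
wrist_force: [-0.0, -0.7, -1.7]
opening: 0.383
gripper_force: 50.6
```

Call:
jog_arm([
  [[0,0,0,0,0,0.2,0.2],[0,0,0,0,0,0.4,0.2],[0,0,0,0,0,0.6,0.2],[0,0,0,0,0,0.7,0.2],[0,0,0,0,0,0.7,0.2]],
])

```text
clock: 6.05
eef_pos: [0.4966, 0.1, 0.0948]
eef_rot: [-3.141, 0.0, 1.56]
wrist_force: [0.3, 0.1, -2.8]
opening: 0.378
gripper_force: 50.6
```

```bash
python3 - <<'E'
from h import *
for k in range(4):
  s=robot.get_state();print(s["clock"],s["eef_pos"],s["eef_rot"],s["joint_positions"],s["wrist_force"],s["tau"][1:3])
  im=snap("scene")
# tube foot in scene
p=im["pixels"];save(im,"pics/s2.png",(330,150,430,240),8)
print(proj(im,[[.495,.1,0],[.495,.1,.12]]))
E
```

```text
6.05 [0.49655685 0.09999003 0.09481132] [-3.14149369e+00  1.19744478e-04  1.55991527e+00] [ 7.34810449e-02  3.27352547e-01 -3.61020442e-01  8.82532041e-01
 -1.10979621e-04  1.65515844e+00] [ 0.29511387  0.11012876 -2.76810153] [-41.99384093  24.69745696]
6.1 [0.49670328 0.1000126  0.09487382] [3.14153944e+00 9.52839190e-05 1.55993274e+00] [ 7.34972842e-02  3.27434083e-01 -3.60718348e-01  8.82598900e-01
 -9.94289327e-05  1.65515719e+00] [ 0.07566145  0.00989673 -2.33937103] [-41.98220372  24.6524477 ]
6.15 [0.49684129 0.09999133 0.09495772] [3.14131029e+00 1.02948856e-04 1.55986823e+00] [ 7.34515949e-02  3.27407523e-01 -3.60512464e-01  8.82603659e-01
 -1.26379851e-04  1.65517599e+00] [ 0.12191346  1.19028658 -3.01729792] [-42.00739861  24.66329634]
6.2 [0.49693265 0.0999837  0.09497951] [3.14122481e+00 8.20116604e-05 1.55983873e+00] [ 7.34147108e-02  3.27474275e-01 -3.60350982e-01  8.82611447e-01
 -1.12718830e-04  1.65516860e+00] [-0.87318483  0.3535827  -2.66124389] [-42.03550816  24.68818009]
[[352.54859654 245.38564863]
 [353.92580434 218.93196729]]
```

Call:
jog_arm([
  [[0,0,0,0,0,0.15,0.2],[0,0,0,0,0,0.3,0.2],[0,0,0,0,0,0.45,0.2],[0,0,0,0,0,0.55,0.2],[0,0,0,0,0,0.6,0.2]],
])

```text
clock: 6.75
eef_pos: [0.4967, 0.0999, 0.0886]
eef_rot: [-3.141, 0.0, 1.56]
wrist_force: [0.2, 0.6, -3.7]
opening: 0.387
gripper_force: 50.6
```

Call:
jog_arm([
  [[0,0,0,0,0,0.07,0.2],[0,0,0,0,0,0.14,0.2],[0,0,0,0,0,0.2,0.2]],
])

```text
clock: 7.05
eef_pos: [0.497, 0.1, 0.0871]
eef_rot: [3.141, 0.0, 1.56]
wrist_force: [-1.7, -0.3, 3.2]
opening: 0.383
gripper_force: 51.2
```

Call:
jog_arm([
  [[0,0,0,0,0,0,0.38],[0,0,0,0,0,0,0.45],[0,0,0,0,0,0,0.55],[0,0,0,0,0,0,0.8],[0,0,0,0,0,0,1]],
])

```text
clock: 7.55
eef_pos: [0.4971, 0.1, 0.0869]
eef_rot: [3.141, 0.0, 1.56]
wrist_force: [1.1, -0.8, 0.2]
opening: 0.867
gripper_force: 0.0
```

Call:
jog_arm([
  [[0,0,0,0,0,0,1],[0,0,0,0,0,-2,1],[0,0,0,0,0,-5,1],[0,0,0,0,0,-9,1],[0,0,0,0,0,-13,1]],
])

```text
clock: 8.05
eef_pos: [0.4962, 0.0999, 0.2178]
eef_rot: [-3.14, 0.0, 1.56]
wrist_force: [1.7, 0.9, 1.2]
opening: 0.994
gripper_force: 0.0
```

```bash
python3 - <<'E'
from h import *
import pickle
s=robot.get_state();print(s["clock"],s["eef_pos"],s["eef_rot"],s["joint_positions"])
im=snap("wrist");pickle.dump(im,open("w2.pkl","wb"));save(im,"pics/w2.png",s=1.25)
print(proj(im,[[.497,.1,.12]])*1.25)
phi=np.arctan2(.1,.497);al=np.pi/4
# target rot: z tool=(cos a f, -sin a), x tool = down-ish
f=np.array([np.cos(phi),np.sin(phi),0]);u=np.array([0,0,1.])
z=np.cos(al)*f-np.sin(al)*u;x=-np.sin(al)*f-np.cos(al)*u;y=np.cross(z,x)
M=np.c_[x,y,z];rpy=R.from_matrix(M).as_euler("xyz");print("rpy",rpy)
tip=np.array([.497,.1,.07])+.019*z
plan(tip-.12*z,rpy);plan(tip,rpy); print(tip,z)
E
```

```text
8.05 [0.49622071 0.09991745 0.21778485] [-3.14042908e+00  2.31420556e-04  1.55980344e+00] [ 7.33993785e-02  2.43126018e-01 -1.41102456e-01  1.18774679e+00
 -1.32516807e-04  1.65518881e+00]
[[401.0370089  250.55578361]]
rpy [-3.14159265  0.78539816 -2.94303655]
rot [-0.687 -0.554 -1.679] shift cm [-1.52 -7.36  8.29] n>= 12.7
rot [-0.687 -0.554 -1.679] shift cm [ 0.24  0.86 16.86] n>= 12.7
[0.51017106 0.10265011 0.05656497] [ 0.69321384  0.13947965 -0.70710678]
```

View pics/w2.png

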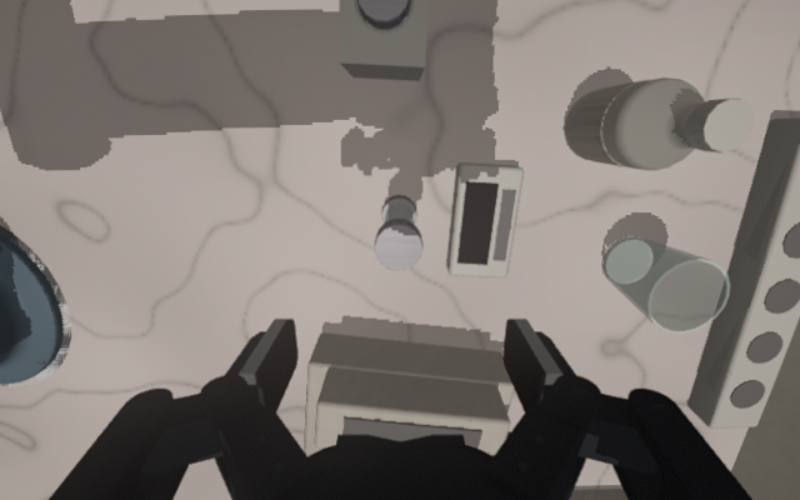

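The wrist view shows the tube standing freely, its top at (399,245) display, with the meter's edge ~50 mm to its right and nothing touching it.

Call:
jog_arm([
  [[0,0,-0.148,-0.3,-1.5,-0.5,1],[0,0,-0.296,-0.6,-3,-1,1],[0,0,-0.444,-0.9,-4.5,-1,1],[0,0,-0.592,-1.2,-6,-1,1],[0,0,-0.74,-1.4,-7,-1,1]],
])

```text
clock: 8.6
eef_pos: [0.4257, 0.0866, 0.2267]
eef_rot: [-3.141, -0.0, 2.306]
wrist_force: [-0.1, 0.4, 0.1]
opening: 1.001
gripper_force: 0.0
```

Call:
jog_arm([
  [[0,0,-0.148,0,0,0,1],[0,0,-0.296,0,0,0,1],[0,0,-0.444,0,0,0,1],[0,0,-0.592,0,0,0,1],[0,0,-0.74,0,0,0,1]],
])

```text
clock: 9.1
eef_pos: [0.4267, 0.0867, 0.2267]
eef_rot: [-3.142, 0.0, 3.046]
wrist_force: [0.1, -0.3, 0.4]
opening: 1.004
gripper_force: 0.0
```

Call:
jog_arm([
  [[0,0,-0.148,0,0,0,1],[0,0,-0.3,0,0,0,1],[0,0,-0.3,0,0,0,1]],
])

```text
clock: 9.4
eef_pos: [0.4267, 0.0867, 0.2267]
eef_rot: [-3.142, 0.0, -2.944]
wrist_force: [-0.4, 0.3, -0.8]
opening: 1.001
gripper_force: 0.0
```

Call:
jog_arm([
  [[0,-0.148,0,0,0,0,1],[0,-0.296,0,0,0,1,1],[0,-0.444,0,0,0,3,1],[0,-0.592,0,0,0,5,1],[0,-0.74,0,0,0,7,1]],
])

```text
clock: 9.9
eef_pos: [0.4488, 0.0882, 0.195]
eef_rot: [3.134, 0.671, -2.947]
wrist_force: [1.9, 1.8, -2.3]
opening: 1.004
gripper_force: 0.0
```

```bash
python3 - <<'E'
from h import *
import pickle
im=pickle.load(open("w2.pkl","rb"));print(onz(im,399/1.25,245/1.25,.12))
s=robot.get_state();print(s["clock"],s["eef_pos"],s["eef_rot"],s["joint_positions"])
tip=np.array([.51,.1026,.0566])
rpy=[-np.pi,.785,-2.943]
plan(tip,rpy)
E
```

```text
[0.49563    0.10409553 0.12      ]
9.9 [0.44883019 0.08821829 0.19502792] [ 3.13415778  0.67127939 -2.94695981] [-0.05703256 -0.35985067 -1.02009771  0.256287    0.16280031 -0.19890896]
rot [ 0.005 -0.114 -0.003] shift cm [ 3.69  0.12 14.75] n>= 3.0
```

```bash
python3 - <<'E'
from h import *
from scipy.optimize import fsolve
r0,z0,L1,a,L2,b=0.004,-0.189,0.5,-0.002,0.391,-0.18
L3=.45
for al in (30,45,55,65,75):
  A=np.radians(al)
  for rr in(.5,.55,.6,.65,.7):
   for zz in (.06,.08,.095):
      def g(x):
        R_=r0+L1*np.sin(x[0]+a)+L2*np.cos(x[0]-x[1]+b)+L3*np.cos(A); Z=z0+L3+L1*np.cos(x[0]+a)-L2*np.sin(x[0]-x[1]+b)-L3*np.sin(A)
        return [R_-rr-.019*np.cos(A),Z-zz+.019*np.sin(A)]
      x,_,ok,_=fsolve(g,[.3,-.3],full_output=1); j4=A-x[0]+x[1]
      if ok==1 and x[1]>-1.0 and -.84<x[0]<1.66 and -1.7<j4<2.1: print(al,rr,zz,x.round(2),"j4",round(j4,2))
E
```

```text
45 0.65 0.06 [ 0.39 -0.96] j4 -0.56
45 0.65 0.08 [ 0.34 -0.94] j4 -0.5
45 0.65 0.095 [ 0.3  -0.93] j4 -0.44
45 0.7 0.06 [ 0.44 -0.84] j4 -0.49
45 0.7 0.08 [ 0.4  -0.82] j4 -0.44
45 0.7 0.095 [ 0.37 -0.81] j4 -0.39
55 0.55 0.08 [ 0.16 -0.99] j4 -0.19
55 0.55 0.095 [ 0.12 -0.97] j4 -0.13
55 0.6 0.06 [ 0.28 -0.9 ] j4 -0.22
55 0.6 0.08 [ 0.24 -0.88] j4 -0.15
55 0.6 0.095 [ 0.21 -0.86] j4 -0.11
55 0.65 0.06 [ 0.35 -0.78] j4 -0.17
55 0.65 0.08 [ 0.31 -0.76] j4 -0.11
55 0.65 0.095 [ 0.29 -0.74] j4 -0.07
55 0.7 0.06 [ 0.42 -0.65] j4 -0.11
55 0.7 0.08 [ 0.39 -0.63] j4 -0.06
55 0.7 0.095 [ 0.36 -0.62] j4 -0.02
65 0.5 0.06 [ 0.14 -0.93] j4 0.06
65 0.5 0.08 [ 0.1  -0.91] j4 0.13
65 0.5 0.095 [ 0.07 -0.88] j4 0.18
65 0.55 0.06 [ 0.23 -0.82] j4 0.09
65 0.55 0.08 [ 0.19 -0.8 ] j4 0.15
65 0.55 0.095 [ 0.16 -0.78] j4 0.2
65 0.6 0.06 [ 0.3 -0.7] j4 0.13
65 0.6 0.08 [ 0.27 -0.68] j4 0.18
65 0.6 0.095 [ 0.25 -0.66] j4 0.23
65 0.65 0.06 [ 0.38 -0.58] j4 0.18
65 0.65 0.08 [ 0.35 -0.55] j4 0.23
65 0.65 0.095 [ 0.33 -0.54] j4 0.27
65 0.7 0.06 [ 0.46 -0.44] j4 0.23
65 0.7 0.08 [ 0.43 -0.42] j4 0.28
65 0.7 0.095 [ 0.41 -0.41] j4 0.31
75 0.5 0.06 [ 0.21 -0.74] j4 0.35
75 0.5 0.08 [ 0.18 -0.71] j4 0.41
75 0.5 0.095 [ 0.16 -0.69] j4 0.46
75 0.55 0.06 [ 0.3  -0.62] j4 0.39
75 0.55 0.08 [ 0.27 -0.6 ] j4 0.44
75 0.55 0.095 [ 0.25 -0.58] j4 0.49
75 0.6 0.06 [ 0.38 -0.49] j4 0.44
75 0.6 0.08 [ 0.35 -0.47] j4 0.49
75 0.6 0.095 [ 0.33 -0.45] j4 0.52
75 0.65 0.06 [ 0.46 -0.36] j4 0.49
75 0.65 0.08 [ 0.44 -0.34] j4 0.54
75 0.65 0.095 [ 0.42 -0.32] j4 0.57
75 0.7 0.06 [ 0.54 -0.22] j4 0.55
75 0.7 0.08 [ 0.52 -0.19] j4 0.6
75 0.7 0.095 [ 0.51 -0.17] j4 0.63
```

```bash
python3 - <<'E'
from h import *
b=np.radians(50)
M=R.from_euler("xyz",[np.pi,0,1.56])*R.from_rotvec([0,b,0])
rpy=M.as_euler("xyz");z=M.apply([0,0,1]);print(rpy,z)
tip=np.array([.4968,.101,.068])+.019*z;print(tip,tip-.13*z)
plan([.44,.03,.25],[np.pi,0,2.3])
plan(tip-.13*z,rpy,([.44,.03,.25],[np.pi,0,2.3]))
E
```

```text
[ 3.14159265 -0.87266463  1.56      ] [ 0.00827031  0.7659998  -0.64278761]
[0.49695714 0.115554   0.05578704] [0.495882   0.01597402 0.13934942]
rot [0.354 0.606 0.998] shift cm [-1.86 -5.5  -5.58] n>= 8.1
rot [-0.322  0.831  0.692] shift cm [-4.77  3.23 11.07] n>= 7.5
```

Call:
jog_arm([
  [[0,0.1,0,-1,-1,-2,1],[0,0.25,0,-2,-2.5,-4,1],[0,0.4,0,-2,-4,-6,1],[0,0.55,0,-2,-5.5,-7,1],[0,0.7,0,-2,-5.5,-7,1]],
])

```text
clock: 10.4
eef_pos: [0.434, 0.0266, 0.2635]
eef_rot: [3.14, -0.002, -2.946]
wrist_force: [0.7, -0.3, -0.2]
opening: 0.998
gripper_force: 0.0
```

```bash
python3 - <<'E'
from h import *
s=robot.get_state();print(s["joint_positions"])
plan([.47,.02,.24],[np.pi,0,1.56])
E
```

```text
[-8.55806190e-02  8.67008375e-02 -2.12125497e-01  1.27407669e+00
  8.72874891e-04 -2.81066302e-01]
rot [-1.000e-03 -3.000e-03  1.777e+00] shift cm [-3.41 -1.35  2.34] n>= 11.9
```

Call:
jog_arm([
  [[0,0,0.148,-1,-0.4,0.5,1],[0,0,0.296,-2,-0.8,1,1],[0,0,0.444,-3,-1.2,1.5,1],[0,0,0.592,-3.4,-1.35,2.3,1],[0,0,0.74,-3.4,-1.35,2.3,1]],
])

```text
clock: 10.9
eef_pos: [0.4686, 0.022, 0.2358]
eef_rot: [3.141, -0.006, 2.593]
wrist_force: [-0.5, 0.6, 0.7]
opening: 1.001
gripper_force: 0.0
```

Call:
jog_arm([
  [[0,0,0.148,0,0,0,1],[0,0,0.296,0,0,0,1],[0,0,0.444,0,0,0,1],[0,0,0.592,0,0,0,1],[0,0,0.74,0,0,0,1]],
])

```text
clock: 11.4
eef_pos: [0.4684, 0.0221, 0.237]
eef_rot: [-3.14, -0.004, 1.854]
wrist_force: [-0.4, 0.3, -0.9]
opening: 1.005
gripper_force: 0.0
```

Call:
jog_arm([
  [[0,0,0.148,0,0.8,0,1],[0,0,0.297,0,1.6,0,1],[0,0,0.297,0,2.6,0,1]],
])

```text
clock: 11.7
eef_pos: [0.4935, 0.0297, 0.237]
eef_rot: [-3.139, -0.004, 1.564]
wrist_force: [-0.3, -0.3, 0.3]
opening: 0.999
gripper_force: 0.0
```

Call:
jog_arm([
  [[0,0.148,0,0,0,0,1],[0,0.296,0,0,0,1,1],[0,0.444,0,0,0,3,1],[0,0.592,0,0,0,5,1],[0,0.74,0,0,0,7,1]],
])

```text
clock: 12.2
eef_pos: [0.4947, 0.0289, 0.1675]
eef_rot: [3.137, -0.747, 1.569]
wrist_force: [0.7, -0.3, -0.8]
opening: 1.0
gripper_force: 0.0
```

```bash
python3 - <<'E'
from h import *
s=robot.get_state();print(s["eef_pos"],s["joint_positions"])
rpy=[np.pi,-.8727,1.56];tip=np.array([.4969,.1155,.0558]);z=np.array([.008,.766,-.6428])
plan(tip-.12*z,rpy);plan(tip,rpy)
E
```

```text
[0.49468611 0.02888039 0.16747071] [-0.47487451  0.47595241 -0.18884171  1.30100901  0.65217342  0.96413932]
rot [-0.002  0.125  0.007] shift cm [-2.74  0.12  2.17] n>= 0.8
rot [-0.002  0.125  0.007] shift cm [-1.23  0.15 14.08] n>= 2.8
```

Call:
jog_arm([
  [[0,0.07,0,-1.5,0.1,1,1],[0,0.125,0,-2.7,0.1,2.2,1],[0,0.125,0.007,-2.2,0.1,6,1],[0,0.125,0.007,-1.8,0.1,9.5,1],[0,0.125,0.007,-1.5,0.1,12,1]],
])

```text
clock: 12.7
eef_pos: [0.4938, 0.1011, 0.0667]
eef_rot: [-3.128, -0.869, 1.552]
wrist_force: [0.2, 0.0, -0.1]
opening: 1.002
gripper_force: 0.0
```

```bash
python3 - <<'E'
from h import *
s=robot.get_state();print(s["eef_pos"],s["eef_rot"],s["joint_positions"])
rpy=[np.pi,-.8727,1.56];tip=np.array([.4969,.1155,.0558])
plan(tip,rpy)
im=snap("scene");save(im,"pics/s3.png",(310,170,410,245),8)
im=snap("wrist");save(im,"pics/w3.png")
a=cv2.imread("pics/s3.png");b=cv2.resize(cv2.imread("pics/w3.png"),(400,250));a=cv2.resize(a,(400,300));cv2.imwrite("pics/c3.png",np.vstack([a,b]))
E
```

```text
[0.49381079 0.10108254 0.06674231] [-3.12843444 -0.86901676  1.55239316] [-0.39324384  0.61307464 -0.35127323  1.03103026  0.7835366   1.01222934]
rot [-0.007  0.004 -0.005] shift cm [0.1  0.31 1.81] n>= 0.4
```

View pics/c3.png

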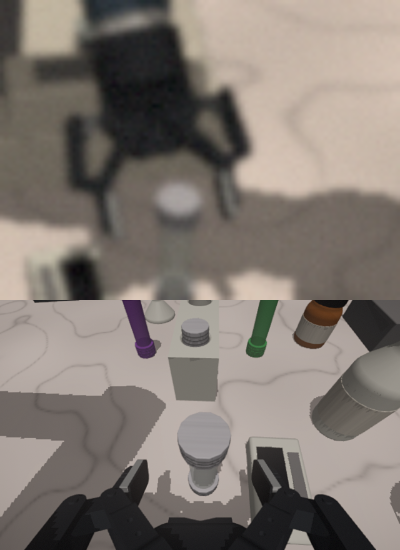

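The combined picture shows the standing tube centred between the open fingers (wrist part: cap at (204,440), fingers at 135 and 265), nothing touching.

Call:
jog_arm([
  [[-0.005,0,0,0,0.1,1,1],[-0.007,0.004,-0.005,0.1,0.2,1.8,0.9],[-0.007,0.004,-0.005,0.1,0.2,1.8,0.7],[-0.007,0.004,-0.005,0.1,0.2,1.8,0.55],[-0.007,0.004,-0.005,0.1,0.2,1.8,0.48]],
])

```text
clock: 13.3
eef_pos: [0.4967, 0.1139, 0.0581]
eef_rot: [3.14, -0.872, 1.56]
wrist_force: [-1.0, 0.2, -0.0]
opening: 0.477
gripper_force: 0.0
```

Call:
jog_arm([
  [[0,0,0,0,0,0,0.43],[0,0,0,0,0,0,0.38],[0,0,0,0,0,0,0.34],[0,0,0,0,0,0,0.29],[0,0,0,0,0,0,0.2]],
])

```text
clock: 13.8
eef_pos: [0.4962, 0.1144, 0.0578]
eef_rot: [3.141, -0.873, 1.56]
wrist_force: [0.2, -0.5, 2.0]
opening: 0.284
gripper_force: 48.7
```

Call:
jog_arm([
  [[0,0,0,0,0,0,0.15],[0,0,0,0,0,0,0.15],[0,0,0,0,0,0,0.15]],
])

```text
clock: 14.1
eef_pos: [0.4962, 0.1145, 0.0579]
eef_rot: [3.141, -0.873, 1.56]
wrist_force: [-1.9, -1.8, 2.7]
opening: 0.284
gripper_force: 48.7
```

```bash
python3 - <<'E'
from h import *
s=robot.get_state();print(s["eef_pos"],s["eef_rot"],s["wrist_force"],s["joint_positions"])
M=R.from_euler("xyz",s["eef_rot"]).as_matrix();print(M.T@[0,0,1.])
im=snap("scene");save(im,"pics/s4.png",(310,170,410,245),4)
im=snap("wrist");save(im,"pics/w4.png")
a=cv2.imread("pics/s4.png");b=cv2.resize(cv2.imread("pics/w4.png"),(400,250));cv2.imwrite("pics/c4.png",np.vstack([a,b]))
E
```

```text
[0.49619952 0.11446714 0.05785239] [ 3.14113023 -0.87281636  1.55954139] [-1.8938051  -1.84548257  2.71334221] [-0.37016328  0.61487836 -0.37743346  0.9744636   0.80018703  1.04282511]
[ 7.66141965e-01  2.97185735e-04 -6.42671300e-01]
```

View pics/c4.png

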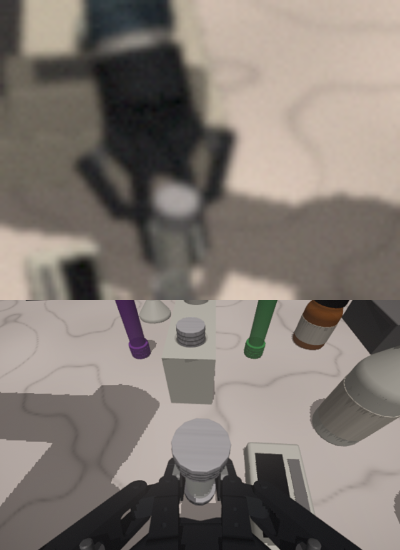

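The picture shows the tube upright and gripped at its glass body between both caps. Lift it next, then turn it over the instrument.

Call:
jog_arm([
  [[0,0,0,0.4,0,-0.35,0.15],[0,0,0,1.5,0,-1.3,0.15],[0,0,0,4,0,-3.4,0.15],[0,0,0,7.5,0,-6.3,0.15],[0,0,0,11.3,0,-9.5,0.15]],
], squeeze=60)

```text
clock: 14.7
eef_pos: [0.495, 0.1146, 0.2058]
eef_rot: [-3.138, -0.873, 1.557]
wrist_force: [1.6, -0.2, -2.7]
opening: 0.288
gripper_force: 59.0
```

```bash
python3 - <<'E'
from h import *
s=robot.get_state();print(s["eef_pos"],s["eef_rot"],s["joint_positions"])
plan([.46,-.2,.33],[np.pi,0,1.443])
E
```

```text
[0.49503699 0.11457293 0.205813  ] [-3.13775365 -0.8726278   1.55705347] [-0.37021427  0.43633507 -0.22485107  1.30847138  0.79879945  1.04232528]
rot [-0.053 -0.871  0.108] shift cm [-10.74  -3.19 -32.1 ] n>= 6.8
```

Call:
jog_arm([
  [[-0.007,-0.11,0.014,-0.7,-0.2,-2,0.15],[-0.014,-0.23,0.028,-2.2,-0.7,-6.5,0.15],[-0.02,-0.35,0.042,-3.8,-1.1,-11.5,0.15],[-0.028,-0.48,0.06,-5.4,-1.6,-16,0.15],[-0.037,-0.61,0.075,-7,-2.1,-21,0.15]],
])

```text
clock: 15.2
eef_pos: [0.4725, -0.0901, 0.2865]
eef_rot: [-3.133, -0.257, 1.474]
wrist_force: [0.9, -0.8, -2.6]
opening: 0.287
gripper_force: 59.2
```

```bash
python3 - <<'E'
from h import *
s=robot.get_state();print(s["eef_pos"],s["eef_rot"],s["joint_positions"],s["opening"])
plan([.46,-.21,.33],[np.pi,0,1.443])
E
```

```text
[ 0.47246867 -0.09007488  0.28650333] [-3.13269499 -0.25656257  1.47396409] [-0.4741336   0.23853303  0.00214754  1.43922826  0.23477187  1.17997515] 0.28746359678346656
rot [-0.013 -0.256  0.032] shift cm [-10.56  -0.15  -7.27] n>= 2.6
```

Call:
jog_arm([
  [[-0.004,-0.08,0.01,-3,0,-2,0.15],[-0.008,-0.17,0.02,-7,-0.1,-4.5,0.15],[-0.013,-0.256,0.032,-10,-0.15,-7,0.15],[-0.013,-0.256,0.032,-10.5,-0.15,-7.3,0.15],[-0.013,-0.256,0.032,-10.5,-0.15,-7.3,0.15]],
])

```text
clock: 15.7
eef_pos: [0.4607, -0.2076, 0.3285]
eef_rot: [-3.141, -0.008, 1.443]
wrist_force: [-0.2, -0.4, -3.1]
opening: 0.29
gripper_force: 59.2
```

```bash
python3 - <<'E'
from h import *
import pickle
s=robot.get_state();print(s["eef_pos"],s["eef_rot"],s["joint_positions"])
im=snap("wrist");pickle.dump(im,open("w5.pkl","wb"))
X=np.array([.992,-.128,0]);Y=np.array([.128,.992,0]);C=np.array([.4748,-.2188,0])
P=[C+x*X+y*Y+[0,0,z] for x,y,z in [(0,0,.09),(24,50,.087),(-24,50,.087),(24,-50,.087),(-24,-50,.087),(-75,118,.112),(-75,-118,.112),(-95,170,.06),(-95,-170,.06)] for x,y in[(x/1000,y/1000)]]
q=proj(im,P);print(q*1.25)
p=cv2.cvtColor(im["pixels"],cv2.COLOR_RGB2BGR);p=cv2.resize(p,None,fx=1.25,fy=1.25)
for a in q*1.25: cv2.circle(p,tuple(int(round(v)) for v in a),2,(0,0,255),-1)
cv2.imwrite("pics/w5.png",p)
E
```

```text
[ 0.46066822 -0.20761977  0.32851828] [-3.14147689 -0.00785346  1.44340247] [-0.55343737  0.23014142  0.12701396  1.47101995  0.00710357  1.14474045]
[[414.19918744 218.3432679 ]
 [437.69140807 170.8338419 ]
 [391.60151224 170.81651398]
 [434.88982506 261.11675383]
 [392.23440116 261.12998715]
 [335.20509465  99.04285256]
 [346.66971591 325.85126162]
 [321.68709343  48.88133556]
 [338.72137326 340.6992472 ]]
```

View pics/w5.png

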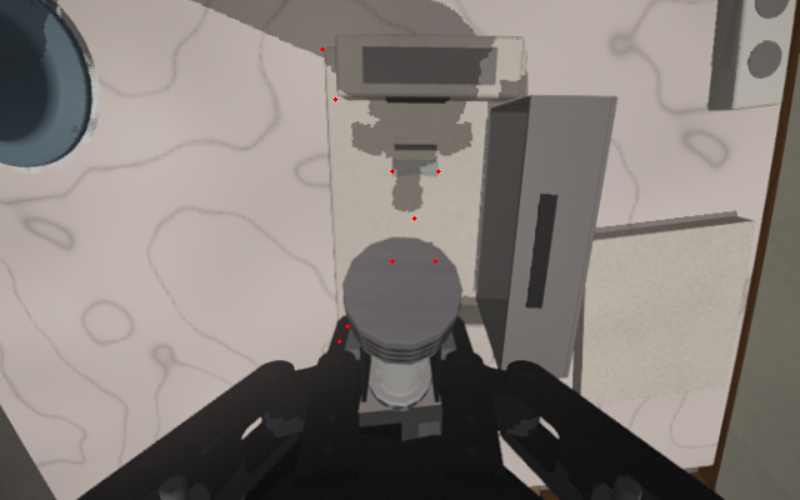

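The wrist view shows the far V support at x 392–438, row ~168, and its end stop at row ~148, both within 3 mm of my projections (the red dots). The hood stands clear to the right. I'll shift the cradle estimate by about 2 mm along y.

```bash
cat >> h.py <<'E'
C=np.array([.4755,-.2168,0]);X=np.array([.992,-.128,0]);Y=np.array([.128,.992,0])
Rg=R.from_euler("xyz",[3.1411,-.8728,1.5595]); m=Rg.inv().apply(np.array([.4962,.1015,.060])-[.4962,.1145,.0579])
Rp=R.from_euler("xyz",[np.pi,0,1.443])*R.from_rotvec([0,-.698,0])
def tcp(h): return C+[0,0,.09+h]-Rp.apply(m)
E
python3 - <<'E'
from h import *
rp=Rp.as_euler("xyz");print(rp,tcp(0),m)
s=robot.get_state();print(s["eef_pos"])
plan(tcp(.07),rp)
d=Rp.inv().apply([0,0,-1]);print("down in tool",d)
E
```

```text
[3.14159265 0.698      1.443     ] [ 0.47508118 -0.21886345  0.07700089] [-0.00674548  0.00015242 -0.01130864]
[ 0.46038279 -0.20698347  0.32782916]
rot [-0.001 -0.707  0.001] shift cm [-1.15  1.64 18.07] n>= 4.7
down in tool [ 6.42686715e-01 -1.11022302e-16  7.66129092e-01]
```

Call:
jog_arm([
  [[0,-0.14,0,-0.3,0.4,2.5,0.15],[0,-0.28,0,-0.6,0.8,6,0.15],[0,-0.42,0,-0.9,1.2,10,0.15],[0,-0.56,0,-1.1,1.6,14,0.15],[0,-0.705,0,-1.15,1.64,16,0.15]],
])

```text
clock: 16.25
eef_pos: [0.4732, -0.2183, 0.1646]
eef_rot: [-3.136, 0.701, 1.449]
wrist_force: [0.0, -0.7, -3.1]
opening: 0.285
gripper_force: 59.3
```

```bash
python3 - <<'E'
from h import *
import pickle
s=robot.get_state();print(s["eef_pos"],s["eef_rot"],s["joint_positions"],s["wrist_force"])
plan(tcp(.02),Rp.as_euler("xyz"));plan(tcp(0),Rp.as_euler("xyz"))
a=snap("top");b=snap("scene")
f=lambda im,c:cv2.resize(cv2.cvtColor(im["pixels"],cv2.COLOR_RGB2BGR)[c[1]:c[3],c[0]:c[2]],(400,300),interpolation=cv2.INTER_CUBIC)
cv2.imwrite("pics/c6.png",np.hstack([f(a,(320,170,460,275)),f(b,(280,115,400,205))]))
E
```

```text
[ 0.47323463 -0.21827019  0.16462356] [-3.13601758  0.70080399  1.44937153] [-0.16629986  0.31073227 -0.39546484  0.83404883 -0.7002689   1.51680171] [ 0.01476061 -0.71677955 -3.05373686]
rot [-0.001  0.003  0.005] shift cm [4.33 0.22 5.19] n>= 1.4
rot [-0.001  0.003  0.005] shift cm [5.62 0.23 6.72] n>= 1.8
```

View pics/c6.png

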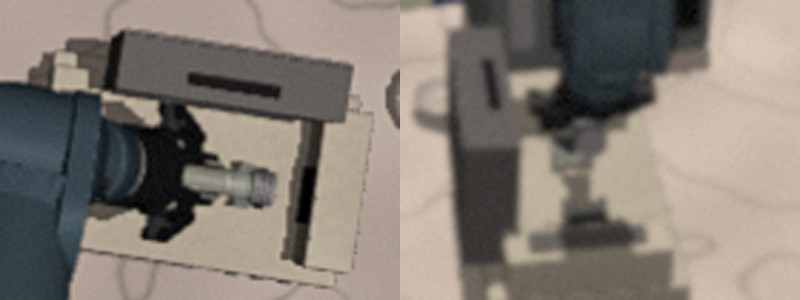

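The top crop shows the tube held level along the cradle, its right end at crop (277,188). The scene crop shows it above the V supports.

```bash
python3 - <<'E'
from h import *
import pickle
t=pickle.load(open("top.pkl","rb"))
s=robot.get_state();Rn=R.from_euler("xyz",s["eef_rot"])
mid=s["eef_pos"]+Rn.apply(m);ax=Rn.apply(Rg.inv().apply([0,0,1.]));print(mid,ax)
for e in(-.06,.06):print((proj(t,[mid+e*ax])-[320,170])*2.857)
print("V", (proj(t,[C+[0,0,.08]+k*Y for k in(.05,-.05)])-[320,170])*2.857)
E
```

```text
[ 0.47087361 -0.21324859  0.17329748] [0.12033244 0.99272839 0.00323264]
[[267.58183738 190.04364114]]
[[147.87355249 173.26900901]]
V [[149.01311719 169.24274145]
 [241.53225437 182.94692945]]
```

Call:
jog_arm([
  [[0,0,0,1,0.05,1.1,0.15],[0,0,0.005,2.2,0.1,2.5,0.15],[0,0.003,0.005,3.4,0.2,3.8,0.15],[0,0.003,0.005,4.2,0.22,4.7,0.15],[0,0.003,0.005,4.7,0.22,5.3,0.15]],
])

```text
clock: 16.85
eef_pos: [0.4782, -0.2189, 0.0975]
eef_rot: [3.138, 0.694, 1.437]
wrist_force: [0.3, -0.2, -3.4]
opening: 0.286
gripper_force: 59.4
```

Call:
jog_arm([
  [[0,0,0,0.15,0,0.18,0.15],[0,0,0,0.28,0,0.34,0.15],[0,0,0,0.4,0,0.48,0.15],[0,0,0,0.5,0,0.6,0.15],[0,0,0,0.5,0,0.6,0.15]],
])

```text
clock: 17.35
eef_pos: [0.4783, -0.2189, 0.0902]
eef_rot: [3.137, 0.696, 1.437]
wrist_force: [0.0, -0.2, -2.1]
opening: 0.285
gripper_force: 59.4
```

```bash
python3 - <<'E'
from h import *
s=robot.get_state();Rn=R.from_euler("xyz",s["eef_rot"]);print(s["eef_pos"],s["eef_rot"],s["wrist_force"])
print((s["eef_pos"]+Rn.apply(m)-C)@np.c_[X,Y,[0,0,1]],Rn.apply(Rg.inv().apply([0,0,1.])))
E
```

```text
[ 0.47826293 -0.21885083  0.09017454] [3.13709963 0.69603556 1.43741979] [ 0.04646479 -0.17788718 -2.09175639]
[0.00311545 0.00039399 0.10317818] [0.13043262 0.99145525 0.00195682]
```

Call:
jog_arm([
  [[0,0,0,0.13,-0.1,0.15,0.15],[0,0,0,0.26,-0.2,0.3,0.15],[0,0,0,0.35,-0.25,0.42,0.15],[0,0,0,0.45,-0.25,0.54,0.15],[0,0,0,0.51,-0.25,0.61,0.15]],
])

```text
clock: 17.85
eef_pos: [0.4756, -0.2185, 0.0819]
eef_rot: [3.138, 0.696, 1.438]
wrist_force: [0.1, 1.0, -3.2]
opening: 0.286
gripper_force: 59.4
```

Call:
jog_arm([
  [[0,0,0,0.06,0,0.08,0.15],[0,0,0,0.13,0,0.15,0.15],[0,0,0,0.13,0,0.15,0.15]],
])

```text
clock: 18.15
eef_pos: [0.4757, -0.2185, 0.08]
eef_rot: [3.138, 0.696, 1.438]
wrist_force: [0.6, -0.1, -3.8]
opening: 0.285
gripper_force: 59.4
```

Still no contact (predicted at z≈0.077). I'll keep going in 1 mm steps.

Call:
jog_arm([
  [[0,0,0,0.06,0,0.08,0.15],[0,0,0,0.13,0,0.15,0.15],[0,0,0,0.13,0,0.15,0.15]],
])

```text
clock: 18.45
eef_pos: [0.4756, -0.2188, 0.0788]
eef_rot: [3.137, 0.698, 1.438]
wrist_force: [-2.8, 0.9, 3.3]
opening: 0.286
gripper_force: 60.1
```

Call:
jog_arm([
  [[0,0,0,0.06,0,0.08,0.15],[0,0,0,0.06,0,0.08,0.15]],
])

```text
clock: 18.65
eef_pos: [0.4753, -0.219, 0.0785]
eef_rot: [3.138, 0.699, 1.438]
wrist_force: [-5.4, 3.8, 8.5]
opening: 0.286
gripper_force: 60.9
```

Call:
jog_arm([
  [[0,0,0,0,-0.06,-0.05,0.15],[0,0,0,0.04,-0.12,-0.1,0.15],[0,0,0,0.04,-0.12,-0.1,0.15]],
])

```text
clock: 18.95
eef_pos: [0.4747, -0.2176, 0.0779]
eef_rot: [3.137, 0.697, 1.437]
wrist_force: [-1.8, 1.3, 2.6]
opening: 0.286
gripper_force: 59.5
```

```bash
python3 - <<'E'
from h import *
F=[]
for k in range(4):
  s=robot.get_state();F.append(np.r_[s["wrist_force"],s["moment"]]);a=snap("scene" if k%2 else "top")
print(np.mean(F,0).round(2),s["eef_pos"],s["eef_rot"])
f=lambda im,c:cv2.resize(cv2.cvtColor(im["pixels"],cv2.COLOR_RGB2BGR)[c[1]:c[3],c[0]:c[2]],(400,300),interpolation=cv2.INTER_CUBIC)
b=a;a=snap("top")
cv2.imwrite("pics/c7.png",np.hstack([f(a,(360,200,440,260)),f(b,(300,130,380,190))]))
E
```

```text
[-1.76 -0.04  2.68  0.23  0.24 -0.12] [ 0.47467335 -0.21765711  0.07782334] [3.13737156 0.69686043 1.43746955]
```

View pics/c7.png

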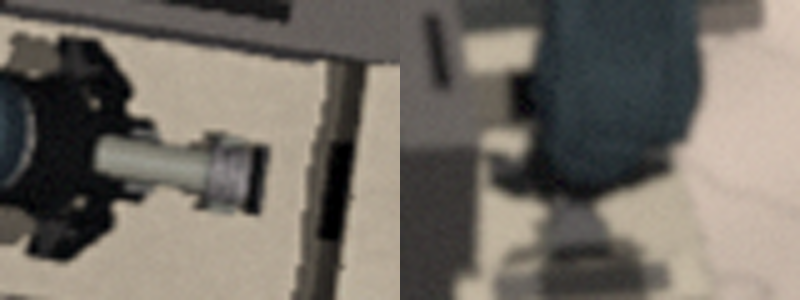

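The top crop shows the right cap sitting in its V, its end at crop x≈248, with a dark strip (gap or stop) from 250 to 268. I'll compare that with projected positions.

```bash
python3 - <<'E'
from h import *
import pickle
t=pickle.load(open("top.pkl","rb"))
for nm,x,y,z in(("cap rim end",0,-.060,.107),("cap end axis",0,-.06,.09),("stop inner top",0,-.069,.086),("Vout",0,-.058,.087),("Vin -x",-.024,-.042,.087),("Vin +x",.024,-.042,.087),("Vout -x",-.024,-.058,.087),("housing inner",0,-.118,.112)):
  print(nm,((proj(t,[C+x*X+y*Y+[0,0,z]])-[360,200])*5).round(1))
E
```

```text
cap rim end [[248.6 173.3]]
cap end axis [[242.4 172.8]]
stop inner top [[255.6 174.9]]
Vout [[238.1 172.3]]
Vin -x [[206.7 207.7]]
Vin +x [[217.5 129.2]]
Vout -x [[232.7 211.6]]
housing inner [[346.3 187.6]]
```

Call:
jog_arm([
  [[0,0,0,0,0,0,0.29],[0,0,0,0,0,0,0.32],[0,0,0,0,0,0,0.36],[0,0,0,0,0,0,0.45],[0,0,0,0,0,0,0.58]],
])

```text
clock: 19.7
eef_pos: [0.4749, -0.2173, 0.0775]
eef_rot: [3.137, 0.696, 1.437]
wrist_force: [-0.6, -0.1, -0.3]
opening: 0.576
gripper_force: 0.0
```

Call:
jog_arm([
  [[0,0,0,0,0,0,0.62],[0,0,0,-0.3,0,-0.4,0.62],[0,0,0,-1.3,0,-1.5,0.62],[0,0,0,-3.5,0,-4.2,0.62],[0,0,0,-6.4,0,-7.7,0.62]],
])

```text
clock: 20.2
eef_pos: [0.4726, -0.2167, 0.1773]
eef_rot: [-3.14, 0.696, 1.441]
wrist_force: [0.5, -0.6, 0.1]
opening: 0.623
gripper_force: 0.0
```

```bash
python3 - <<'E'
from h import *
s=robot.get_state();print(s["eef_pos"],s["eef_rot"],s["joint_positions"])
plan([.46,-.12,.33],[np.pi,0,1.443])
E
```

```text
[ 0.47259599 -0.21672787  0.17729408] [-3.13976174  0.69560518  1.44138572] [-0.16591553  0.29716448 -0.37485882  0.8706962  -0.69513475  1.52478309]
rot [-0.002  0.696 -0.002] shift cm [ -2.55  -2.53 -17.76] n>= 4.6
```

Call:
jog_arm([
  [[0,0.14,0,-2,-0.2,-2.4,0.5],[0,0.28,0,-5,-0.4,-6,0.3],[0,0.42,0,-8,-0.8,-9.5,0.1],[0,0.56,0,-10.5,-1.2,-12.5,0],[0,0.696,0,-11.8,-1.2,-14,0]],
])

```text
clock: 20.7
eef_pos: [0.4624, -0.2165, 0.3671]
eef_rot: [3.129, -0.001, 1.44]
wrist_force: [0.9, 0.5, -0.8]
opening: 0.001
gripper_force: 0.0
```

```bash
python3 - <<'E'
from h import *
import pickle
s=robot.get_state();print(s["eef_pos"],s["eef_rot"],s["joint_positions"])
H=C+.08*X
P=H+.09*X; print("behind",P)
plan([P[0],P[1],.30],[np.pi,0,1.443])
im=snap("wrist");pickle.dump(im,open("w8.pkl","wb"))
p=cv2.cvtColor(im["pixels"],cv2.COLOR_RGB2BGR);p=cv2.resize(p,None,fx=1.25,fy=1.25)
pts=[H+x*X+[0,0,z] for x,z in((.058,.06),(.058,.21))]+[C+y*Y+[0,0,.107] for y in(-.06,.06)]+[P+[0,0,.17]]
for a in proj(im,pts)*1.25: cv2.circle(p,tuple(int(round(v)) for v in a),3,(0,0,255),-1)
cv2.imwrite("pics/w8.png",p)
E
```

```text
[ 0.46235899 -0.21654368  0.36707683] [ 3.12912438e+00 -9.95714726e-04  1.44043713e+00] [-0.56608899  0.23918464  0.2384441   1.55917262  0.00616502  1.13510629]
behind [ 0.64414 -0.23856  0.     ]
rot [ 0.012 -0.001 -0.003] shift cm [ 0.17 18.22  6.94] n>= 3.9
```

View pics/w8.png

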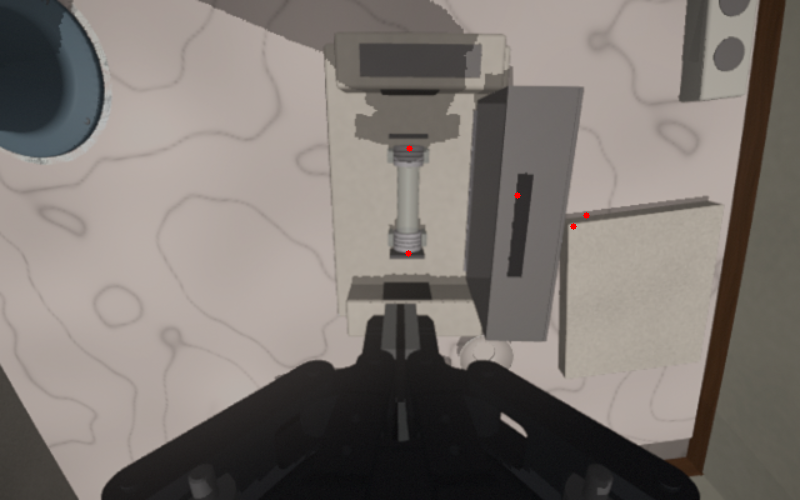

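The wrist view shows the tube lying in both V supports (caps at (408,148) and (408,240)), centred between the stops. The hood's upper rear edge is at x≈569 near row 226, so the angle is about 1.55. Next I'll close the hood from behind.

Call:
jog_arm([
  [[0,0,0,0,3.5,0.5,0],[0.01,0,0,0.1,8,2,0],[0.01,0,0,0.15,12.5,4,0],[0.01,0,0,0.15,16,5.5,0],[0.01,0,0,0.15,18.2,6.5,0]],
])

```text
clock: 21.25
eef_pos: [0.6442, -0.2382, 0.2934]
eef_rot: [-3.132, -0.0, 1.441]
wrist_force: [-0.2, 0.0, 0.2]
opening: 0.006
gripper_force: 0.0
```

Call:
jog_arm([
  [[0,0,0,0,0,2,0],[0,0,0,0,0,5,0],[0,0,0,0,0,9,0],[0,0,0,0,0,12,0],[0,0,0,0,0,13,0]],
])

```text
clock: 21.75
eef_pos: [0.6392, -0.237, 0.162]
eef_rot: [-3.127, -0.002, 1.44]
wrist_force: [-1.1, 0.7, -0.2]
opening: 0.002
gripper_force: 0.0
```

```bash
python3 - <<'E'
from h import *
s=robot.get_state();print(s["eef_pos"],s["eef_rot"],s["joint_positions"])
H=C+.08*X+[0,0,.06];A=R.from_euler("xyz",s["eef_rot"])
rel=s["eef_pos"]-H;print(rel@X,rel@Y,rel[2])
S=.105
for th in np.linspace(1.55,-.03,17):
    n=.058+.0145*np.sin(th)
    t=H+(-S*np.cos(th)+n*np.sin(th))*X+[0,0,S*np.sin(th)+n*np.cos(th)]
    print(round(th,2),(A.inv().apply(t-s["eef_pos"])*100).round(1))
E
```

```text
[ 0.63919246 -0.23698714  0.16199904] [-3.12748840e+00 -1.59353838e-03  1.44045944e+00] [-0.44672158  0.64088044  0.33011305  1.27392896 -0.00287386  1.25442036]
0.08493103254475366 0.0009269883417084699 0.10199904099620191
1.55 [-0.1 -1.5 -0.4]
1.45 [-0.1 -2.6 -1.1]
1.35 [-0.1 -3.7 -1.6]
1.25 [-0.1 -5.  -1.9]
1.16 [-0.1 -6.2 -2.2]
1.06 [-0.1 -7.5 -2.3]
0.96 [-0.1 -8.9 -2.3]
0.86 [ -0.1 -10.2  -2.1]
0.76 [ -0.1 -11.4  -1.8]
0.66 [ -0.1 -12.7  -1.3]
0.56 [ -0.1 -13.9  -0.8]
0.46 [ -0.1 -15.   -0.1]
0.36 [ -0.1 -16.    0.8]
0.27 [ -0.1 -17.    1.7]
0.17 [ -0.1 -17.8   2.7]
0.07 [ -0.1 -18.5   3.9]
-0.03 [ -0.1 -19.1   5. ]
```

Call:
jog_arm([
  [[0,0,0,-0.1,-1.5,-0.4,0],[0,0,0,-0.1,-2.6,-1.1,0],[0,0,0,-0.1,-3.7,-1.6,0],[0,0,0,-0.1,-5,-1.9,0],[0,0,0,-0.1,-6.2,-2.2,0]],
])

```text
clock: 22.25
eef_pos: [0.5813, -0.2317, 0.1911]
eef_rot: [-3.14, 0.001, 1.44]
wrist_force: [3.0, 0.1, -0.0]
opening: 0.0
gripper_force: 1.4
```

Call:
jog_arm([
  [[0,0,0,0,-1.3,-0.1,0],[0,0,0,0,-2.7,-0.1,0],[0,0,0,0,-4,0.1,0],[0,0,0,0,-5.2,0.4,0],[0,0,0,0,-6.5,0.9,0]],
])

```text
clock: 22.75
eef_pos: [0.5174, -0.2237, 0.1838]
eef_rot: [3.141, 0.002, 1.44]
wrist_force: [1.5, 1.4, 6.0]
opening: 0.002
gripper_force: 2.5
```

Call:
jog_arm([
  [[0,0,0,0,-1.2,0.5,0],[0,0,0,0,-2.3,1.2,0],[0,0,0,0,-3.3,2.1,0],[0,0,0,0,-4.3,3,0],[0,0,0,0,-4.7,3.5,0]],
])

```text
clock: 23.25
eef_pos: [0.4683, -0.2171, 0.1471]
eef_rot: [-3.136, 0.002, 1.44]
wrist_force: [-1.9, -0.1, 3.0]
opening: 0.001
gripper_force: 1.6
```

```bash
python3 - <<'E'
from h import *
s=robot.get_state();print(s["eef_pos"],s["eef_rot"],s["wrist_force"])
H=C+.08*X+[0,0,.06]
rel=s["eef_pos"]-H;print(rel@X,rel@Y,rel[2])
E
```

```text
[ 0.46831788 -0.21710451  0.147113  ] [-3.13627587e+00  1.85941563e-03  1.43968572e+00] [-1.88728211 -0.12682248  3.01205708]
-0.08712153042596552 -0.001221387665791699 0.08711299642532666
```

Call:
jog_arm([
  [[0,0,0,0,-0.5,0.7,0],[0,0,0,0,-0.9,1.4,0],[0,0,0,0,-1.2,1.9,0],[0,0,0,0,-1.4,2.3,0],[0,0,0,0,-1.5,2.6,0]],
])

```text
clock: 23.75
eef_pos: [0.4535, -0.2145, 0.1191]
eef_rot: [-3.134, -0.0, 1.44]
wrist_force: [-2.9, 0.5, 2.6]
opening: -0.0
gripper_force: 1.5
```

Call:
jog_arm([
  [[0,0,0,0,0,0.1,0],[0,0,0,0,0,0.2,0],[0,0,0,0,0,0.2,0]],
])

```text
clock: 24.05
eef_pos: [0.4536, -0.2145, 0.118]
eef_rot: [-3.134, -0.0, 1.44]
wrist_force: [-4.4, 1.6, 6.6]
opening: -0.0
gripper_force: 3.3
```

Keep pressing in small steps until the force rises clearly, which means the hood has reached its stop.

Call:
jog_arm([
  [[0,0,0,0,0,0.1,0],[0,0,0,0,0,0.2,0],[0,0,0,0,0,0.2,0]],
])

```text
clock: 24.35
eef_pos: [0.4537, -0.2145, 0.1179]
eef_rot: [-3.135, 0.001, 1.441]
wrist_force: [-9.0, 3.9, 20.6]
opening: 0.001
gripper_force: 10.3
```

Call:
jog_arm([
  [[0,0,0,0,0,0.1,0],[0,0,0,0,0,0.1,0]],
])

```text
clock: 24.55
eef_pos: [0.4537, -0.2145, 0.1178]
eef_rot: [-3.136, 0.001, 1.441]
wrist_force: [-11.0, 4.8, 27.1]
opening: -0.002
gripper_force: 13.8
```

The force is rising while z stays at 0.118, so the hood is on its stop and closed. Retreat and check.

Call:
jog_arm([
  [[0,0,0,0,0.05,-0.3,0],[0,0,0,0,0,-1.5,0],[0,0,0,0,-3,-5,0],[0,0,0,0,-5,-9,0],[0,0,0,0,-6,-14,0]],
])

```text
clock: 25.05
eef_pos: [0.3934, -0.2058, 0.2545]
eef_rot: [-3.132, -0.002, 1.44]
wrist_force: [0.6, -0.4, 0.2]
opening: 0.001
gripper_force: 0.0
```

```bash
python3 - <<'E'
from h import *
b=snap("scene");a=snap("wrist")
f=lambda p,w,h:cv2.resize(p,(w,h),interpolation=cv2.INTER_CUBIC)
B=cv2.cvtColor(b["pixels"],cv2.COLOR_RGB2BGR);A=cv2.cvtColor(a["pixels"],cv2.COLOR_RGB2BGR)
cv2.imwrite("pics/end.png",np.hstack([f(A,400,300),f(B[115:345,200:440],400,300)]))
H=C+.08*X+[0,0,.06]
print((proj(b,[H-.15*X+y*Y+[0,0,.058] for y in(-.112,.112)])-[200,115])*[400/240,300/230]+[400,0])
print((proj(a,[H-.15*X+y*Y+[0,0,.058] for y in(-.112,.112)]+[H+y*Y+[0,0,.058] for y in(-.112,.112)])*[.625,.75]))
E
```

```text
[[644.39018051  33.65600286]
 [662.31646791  80.98894232]]
[[205.37261167 207.93958372]
 [206.24748703  48.53416952]
 [286.12541418 207.12345986]
 [308.28328535  49.16630253]]
```

View pics/end.png

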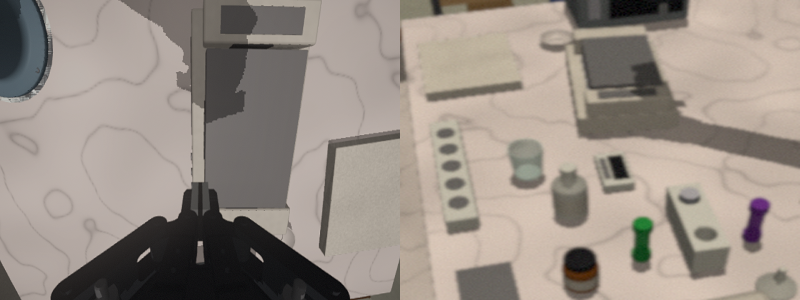

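The final picture shows the hood flat and closed, its edges matching the projected closed corners (about (205,48) to (286,207) in the wrist half). Everything else on the bench is in place, so I'm handing in.

```bash
python3 -c "
from workcell import robot
print(robot.finish_job())"
```

```text
the job is handed in; nothing more can be done
None
```

The long tube lies in both V supports between the end stops, it was released before the hood was closed fully, and the job was handed in at about 25 s; the hand-in call gave no verdict.

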